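# Ready the bench scale for weighing plant food

## Task

Get the bench scale ready for weighing plant food into the white saucer standing on it: with a fingertip press the round on/off key, then the square unit key to set grams, then the wide tare key, each lightly, and let each key come back up before you go on to the next. Keep off the weighing pan and the saucer, do not press the narrow light key, do not lift or shove the scale or anything else on the bench, and finish with your hand clear.

Things in the scene. Friction and masses are not known exactly. Their poses are not given: they have to be found in the camera images.
- scale: loose bench scale on rubber feet, 2.5 kg, grey housing 300 (x) x 250 (y) mm. Origin: centre of underside; x from control panel to pan, y left, z up. Level panel at the front, x -150 to -45 mm, 36 mm above the bench, flat display at x = -78; four dark keys at x = -121 mm, left to right: round (y = +93), narrow (+31), square (-31), wide (-93), 10 mm proud, 3 mm when fully down
- pan: stainless steel weighing pan of the scale, 192 (x) x 242 (y) x 8 mm, fixed on the housing behind the control panel; its top is 58 mm above the bench and its near edge is 77 mm behind the middle of the row of keys. Origin: centre of its underside, 50 mm above the bench
- power_key_top (a point): round on/off key, 22 mm in diameter, at the left end of the row. This point is the centre of its top face, 46 mm above the bench when the key is up; its z axis points up out of the key, which goes straight down when pressed
- light_key_top (a point): narrow display-light key, 8 mm wide (y) and 26 mm long (x), second from the left; not to be pressed. This point is the centre of its top face, 46 mm above the bench when the key is up; its z axis points up out of the key, which goes straight down when pressed
- unit_key_top (a point): square unit key, 20 x 20 mm, third from the left. This point is the centre of its top face, 46 mm above the bench when the key is up; its z axis points up out of the key, which goes straight down when pressed
- tare_key_top (a point): wide tare key, 42 mm wide (y) and 20 mm long (x), at the right end of the row. This point is the centre of its top face, 46 mm above the bench when the key is up; its z axis points up out of the key, which goes straight down when pressed
- power_key (a joint): round on/off key: travel of that key in m: 0 = up, 0.007 = fully down. A spring pushes it back up (1.5 N to start it moving, 4 N at 2 mm, 10 N fully down against its stop); the scale takes the press once the key is down more than 2 mm (0.002) for a moment
- light_key (a joint): narrow light key: travel of that key in m: 0 = up, 0.007 = fully down. A spring pushes it back up (1.5 N to start it moving, 4 N at 2 mm, 10 N fully down against its stop); the scale takes the press once the key is down more than 2 mm (0.002) for a moment
- unit_key (a joint): square unit key: travel of that key in m: 0 = up, 0.007 = fully down. A spring pushes it back up (1.5 N to start it moving, 4 N at 2 mm, 10 N fully down against its stop); the scale takes the press once the key is down more than 2 mm (0.002) for a moment
- tare_key (a joint): wide tare key: travel of that key in m: 0 = up, 0.007 = fully down. A spring pushes it back up (1.5 N to start it moving, 4 N at 2 mm, 10 N fully down against its stop); the scale takes the press once the key is down more than 2 mm (0.002) for a moment
- saucer: white ceramic plant saucer standing loose on the pan, 132 mm across the rim, 88 mm across the foot, 22 mm high, 0.24 kg. Origin: centre of its underside
- clay_pot: empty terracotta pot standing on the bench beside the scale, 120 mm across the rim, 110 mm high. Origin: centre of its underside
- nursery_pot: empty green plastic nursery pot standing on the bench on the other side of the scale, 110 mm across the rim, 100 mm high, light (60 g). Origin: centre of its underside
- trowel: steel hand trowel with a wooden grip, about 315 mm long, 75 mm wide and 32 mm high, lying on the bench between robot and scale. Origin: on the bench at the middle of its length; its x axis runs along it to the blade's point

How it is judged:
By the outcome, as a careful person would: the job done as asked, in the order asked, and still so for the second after the job is handed in, with the robot touching nothing.
It also fails if it takes over 42 s, if anything falls off the work surface, if the arm or the gripper's body presses on something with over 40 N, if the wrist force passes 120 N, or if a joint passes its speed limit or range.

## Robot

A 7-joint arm with a two-finger parallel gripper is mounted at the origin on the work surface. World frame = base frame: x ahead of the robot, y to its left, z up, the work surface at z = 0. Lengths are in m, angles in rad, forces in N, time in s.
With the tool pointing down it reaches from about 0.4 to 0.875 m from the base axis. Payload 6.5 kg.
Tool frame: the origin (TCP) lies on the centre line of the jaws, within the pads' length; the fingertips stand 14 mm ahead of it and the grasp point (between the pads) lies 5 mm behind it; x points along the fingers, y is the direction in which the jaws open and shut, and the axes are right-handed (so a half turn about x gives the same grasp; the last joint's range is limited). The gripper opens to 85 mm and grips with 20 to 120 N. Pads are 22 mm wide; open, the fingers measure 114 mm over their backs; the gripper's body (76 mm by 85 mm) begins 54 mm behind the grasp point. The pads swing forward as they close: fully open they stand 13 mm farther back than shut.
Start: joints at [-0.066, 0.536, -0.004, 1.538, 0.003, 1.067, -0.071], TCP at [0.65, 0, 0.245] pointing down, gripper open.
Joint ranges: [-2.7, 2.7], [-0.37, 2.16], [-1.27, 1.26], [0.24, 2.4], [-1.31, 4.45], [0.19, 1.91], [-2.76, 2.76]. Speed limits (rad/s): [2.39, 2.39, 3.14, 3.14, 3.14, 3.14, 3.14].

## Interface

Orientations are given as a rotation vector (axis times angle).
In Python, from rig import r gives the robot as it stands.
- The arm moves only by the tool drive_tool, never from a script. Its argument "commands" is a list of rows, each an object of numbers: "tx", "ty", "tz": the shift along the tool's x, y, z normalised to -1 to 1, where 1 is 0.03 m; "rx", "ry", "rz": the turn, a rotation vector about the tool's x, y, z normalised to -1 to 1, where 1 is 0.12 rad; "claw": the closure, from -1 (fully open) to 1 (shut). A call has 1 to 8 rows; each row shifts and turns the commanded pose from where the row before left it, along the tool's axes as they then stand; what a row does not reach is not made up. A row lasts 1/8 s, in which the tool goes at most 62.5 mm and 10.7 degrees, less where a joint would pass 70% of its speed; a pose out of reach is approached as far as the arm can. A call with a number of a shift or a turn outside -1 to 1 is refused whole. A call with a gripper value outside its range is refused whole. The fingers move at their own pace and stop on an object; "force" is the grip in N (left out, the last holds). Time passes only in rows, so rows that do not move let the fingers close. It gives the time, the measured TCP pose, the force and the opening at its end, in the units of the state.
- r.get_obs(): the state, without advancing time (a new reading comes with each control period).
- r.capture(name): name is "scene" or "side" or "wrist"; returns a dict with "frame" (480x640x3 uint8, red, green, blue), "K" (3x3 intrinsics, pixels), "extrinsics" (4x4, takes a point from camera to world coordinates). Camera axes: x right, y up, looking along -z (the intrinsics and any distortion apply to the point x, -y, -z); pixel columns grow to the right and rows downward; lengths in m; the calibration is good to about 2 mm. A picture is of the moment at which its call begins. There is no depth.
- r.finish_job(): hands the job in, once; it reports no verdict.
The state is a dict: "clock": time; "joint_pos": joint angles; "joint_vel": joint speeds; "joint_torque": joint torques, N m; "position": TCP position; "eef_rot": TCP orientation; "ft_force": force on the tool from outside, world axes, zero at the start; "moment": the same for the moment, N m; "opening": finger opening in m.
Only numpy, scipy, OpenCV 4.12 (cv2) and the standard library are available. Lean on these libraries where they do the work, as an engineer would, in place of code of your own. Each camera call takes 0.05 s, during which the arm holds its last target. There are 200 camera calls.

## Working session

There is one attempt and no reset: what is moved stays moved. The work goes in short steps, Python scripts to look and compute and a tool call to move; the robot and the scene stay as the last step left them, time stands still between calls to the robot, and variables do not carry over. Pictures are saved under pics/ and viewed, about 8 in all and at most 12, crops included, and the job is handed in when it is done.

Besides the shell and the picture viewer there is one more tool, called after "Emit:" as name([rows], argument=value, ...), one row to a line, values as JSON. drive_tool: Moves the arm, as the interface text tells. Scaled input: -1 to 1 covers 0.03 m each way for a shift and 0.12 rad each way for a turn. Its arguments: {"type":"object","properties":{"commands":{"type":"array","items":{"type":"object","properties":{"tx":{"type":"number"},"ty":{"type":"number"},"tz":{"type":"number"},"rx":{"type":"number"},"ry":{"type":"number"},"rz":{"type":"number"},"claw":{"type":"number"}}}},"force":{"type":"number"}},"required":["commands"]}

```bash
mkdir -p pics; ls
python3 - <<'E'
from rig import r
import cv2,numpy as np
print(r.get_obs())
for n in ["scene","wrist"]:
    c=r.capture(n); cv2.imwrite(f"pics/{n}0.png",c["frame"][:,:,::-1]); print(n,c["K"],c["extrinsics"],[k for k in c])
E
```

```text
pics
{'clock': 0.0, 'joint_pos': array([-0.06619935,  0.53718152, -0.00442515,  1.53885316,  0.00261263,
        1.06729221, -0.07119633]), 'joint_vel': array([ 3.80877922e-04,  1.37385004e-05, -9.98960751e-05,  3.27262688e-04,
       -1.05267882e-03, -1.29894948e-04, -4.97375193e-04]), 'joint_torque': array([-4.51575825e-04, -5.83398092e+01,  1.04865700e+00, -2.59097242e+01,
        1.23920938e-02,  9.44124302e-03, -7.87308863e-06]), 'position': array([ 6.49403021e-01, -2.81389251e-05,  2.44411031e-01]), 'eef_rot': array([ 1.2082269 ,  1.21039416, -1.21048526]), 'ft_force': array([-0.93030214,  0.36035321, -0.24746814]), 'moment': array([-0.01612431,  0.01433667,  0.03863939]), 'opening': 0.08588559000845762}
scene [[545.41303136   0.         317.56987648]
 [  0.         545.41303136 241.99199964]
 [  0.           0.           1.        ]] [[-0.13004653 -0.57110803  0.81050818  1.41257118]
 [ 0.99136142 -0.08894627  0.09639036  0.14801686]
 [ 0.01704237  0.81604177  0.57774162  0.6838062 ]
 [ 0.          0.          0.          1.        ]] ['frame', 'K', 'extrinsics']
wrist [[333.81097009   0.         322.54307868]
 [  0.         333.81097009 231.90782835]
 [  0.           0.           1.        ]] [[ 9.99998836e-01 -5.22503555e-04  1.43333376e-03  6.50344872e-01]
 [ 1.18471366e-04  9.63280434e-01  2.68497284e-01  6.72926606e-02]
 [-1.52099315e-03 -2.68496802e-01  9.63279375e-01  3.71195453e-01]
 [ 0.00000000e+00  0.00000000e+00  0.00000000e+00  1.00000000e+00]] ['frame', 'K', 'extrinsics']
```

View pics/scene0.png

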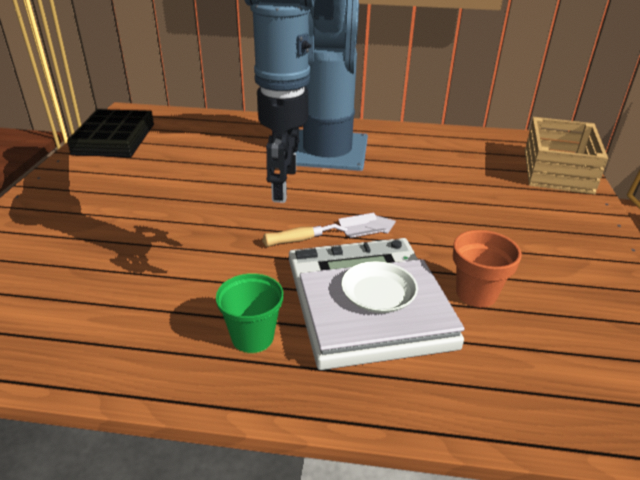

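View pics/wrist0.png

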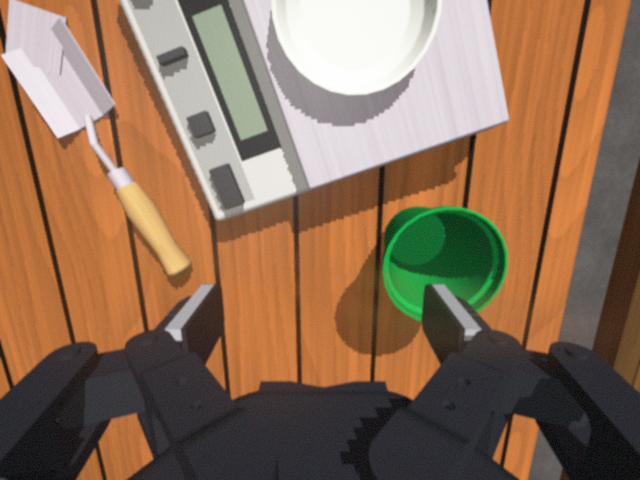

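The scene view shows the scale with its keys towards the robot: tare (306,254), unit (336,250), light (367,247) and power (396,243). In the wrist view they are at (227,186), (202,125), (173,56) and about (138,0). The trowel lies on the robot side, the green pot on the right and the clay pot on the left.

```bash
cat > h.py <<'E'
import numpy as np
from scipy.optimize import least_squares
from scipy.spatial.transform import Rotation as R
KEYS=dict(power=(-.121,.093),light=(-.121,.031),unit=(-.121,-.031),tare=(-.121,-.093))
def ray(c,uv,z):
    K,E=c["K"],c["extrinsics"]
    d=np.array([(uv[0]-K[0,2])/K[0,0],-(uv[1]-K[1,2])/K[1,1],-1]); d=E[:3,:3]@d
    return E[:3,3]+d*(z-E[2,3])/d[2]
def proj(c,p):
    K,E=c["K"],c["extrinsics"]; q=E[:3,:3].T@(np.asarray(p)-E[:3,3])
    return np.array([K[0,2]+K[0,0]*q[0]/-q[2],K[1,2]+K[1,1]*-q[1]/-q[2]])
def place(p,xy): # p=x,y,yaw
    c,s=np.cos(p[2]),np.sin(p[2]); return np.array([p[0]+c*xy[0]-s*xy[1],p[1]+s*xy[0]+c*xy[1]])
def fit(obs): # list of (world xy, local xy)
    f=lambda p:np.concatenate([place(p,l)-w for w,l in obs])
    s=least_squares(f,[.8,.1,0]); return s.x,s.fun.reshape(-1,2)
E
python3 - <<'E'
from h import *; from rig import r; import cv2
s=r.capture("scene");w=r.capture("wrist");d=r.capture("side");cv2.imwrite("pics/side0.png",d["frame"][:,:,::-1])
for n,c,px in [("scene",s,dict(tare=(306,254),unit=(336,250),light=(367,246.5),power=(396,243))),("wrist",w,dict(tare=(227,186),unit=(202,125),light=(173,56)))]:
    p,res=fit([(ray(c,v,.044)[:2],KEYS[k]) for k,v in px.items()])
    print(n,p,(res*1000).round(1).tolist()); 
    for k in KEYS: print(k,place(p,KEYS[k]).round(4))
print(R.from_rotvec(r.get_obs()["eef_rot"]).as_matrix().round(3))
c=w["frame"][90:220,130:260,::-1]; c=cv2.resize(c,None,fx=4,fy=4,interpolation=cv2.INTER_CUBIC);cv2.imwrite("pics/wc.png",c)
E
```

```text
scene [0.63973543 0.15351193 0.35399726] [[-0.6, 0.3], [0.3, 1.4], [0.2, -1.0], [0.0, -0.6]]
power [0.494  0.1988]
light [0.5155 0.1406]
unit [0.537  0.0825]
tare [0.5585 0.0243]
wrist [0.64162748 0.14843247 0.3267339 ] [[0.5, -1.2], [-0.4, 0.5], [-0.2, 0.8]]
power [0.4972 0.1977]
light [0.5171 0.139 ]
unit [0.537  0.0802]
tare [0.5569 0.0215]
[[-0.001  1.     0.   ]
 [-0.     0.    -1.   ]
 [-1.    -0.001  0.   ]]
```

Emit:
drive_tool([
  {"ty": -0.733,"tz": -0.943,"tx": 0.5,"claw": 1},
  {"ty": -0.733,"tz": -0.943,"tx": 0.5,"claw": 1},
  {"ty": -0.733,"tz": -0.943,"tx": 0.5,"claw": 1},
  {"ty": -0.733,"tz": -0.943,"tx": 0.5,"claw": 1},
  {"ty": -0.733,"tz": -0.943,"tx": 0.5,"claw": 1},
  {"ty": -0.733,"tz": -0.943,"tx": 0.5,"claw": 1},
  {"ty": -0.733,"tz": -0.943,"tx": 0.5,"claw": 1},
  {"claw": 1},
], force=20)

```text
validation failed for argument at $.co...
```

Emit:
drive_tool([
  {"claw": 1},
  {"claw": 1},
  {"claw": 1},
])

```text
validation failed for argument at $.co...
```

Run:
```python
from h import *; from rig import r; import cv2
o=r.get_obs();print(o["position"],o["ft_force"],o["opening"],R.from_rotvec(o["eef_rot"]).as_matrix().round(3).tolist())
w=r.capture("wrist");cv2.imwrite("pics/w1.png",w["frame"][:,:,::-1])
np.savez("w1.npz",K=w["K"],extrinsics=w["extrinsics"])
p=[.6407,.151,.34]
for k in KEYS: print(k,proj(w,[*place(p,KEYS[k]),.046]).round(0))
```

```text
[ 6.49721391e-01 -1.73342046e-05  2.44853251e-01] [ 0.44497985  0.20464103 -0.41624266] 0.08550825304262102 [[-0.001, 1.0, 0.0], [-0.0, 0.0, -1.0], [-1.0, -0.001, 0.0]]
power [137. -24.]
light [170.  53.]
unit [200. 123.]
tare [227. 186.]
```

View pics/w1.png

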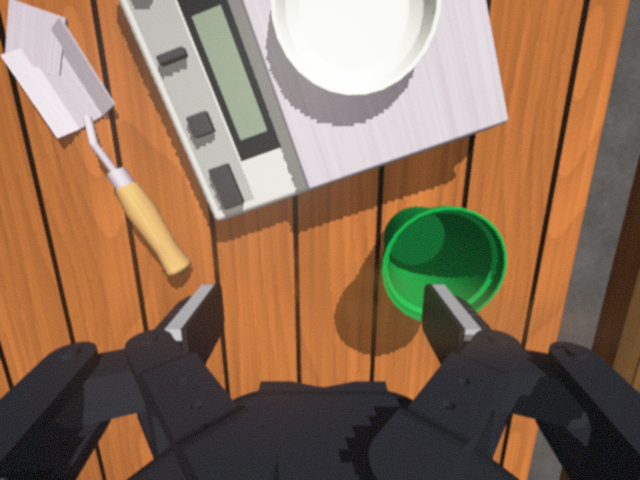

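Both move calls failed validation, so the arm has not moved and the picture is unchanged. The error text is cut off. I'll try one row with every field filled in.

Emit:
drive_tool([
  {"tx": 0.5,"ty": -0.73,"tz": -0.94,"rx": 0,"ry": 0,"rz": 0,"claw": 1},
], force=20)

```text
clock: 0.42
position: [0.6297, 0.0255, 0.231]
eef_rot: [1.213, 1.203, -1.211]
ft_force: [0.1, 0.8, -0.7]
opening: 0.0697
```

Filling in all the fields works.

Emit:
drive_tool([
  {"tx": 0.5,"ty": -0.73,"tz": -0.94,"rx": 0,"ry": 0,"rz": 0,"claw": 1},
  {"tx": 0.5,"ty": -0.73,"tz": -0.94,"rx": 0,"ry": 0,"rz": 0,"claw": 1},
  {"tx": 0.5,"ty": -0.73,"tz": -0.94,"rx": 0,"ry": 0,"rz": 0,"claw": 1},
  {"tx": 0.5,"ty": -0.73,"tz": -0.94,"rx": 0,"ry": 0,"rz": 0,"claw": 1},
  {"tx": 0.5,"ty": -0.73,"tz": -0.94,"rx": 0,"ry": 0,"rz": 0,"claw": 1},
  {"tx": 0.5,"ty": -0.73,"tz": -0.94,"rx": 0,"ry": 0,"rz": 0,"claw": 1},
  {"tx": 0,"ty": 0,"tz": 0,"rx": 0,"ry": 0,"rz": 0,"claw": 1},
  {"tx": 0,"ty": 0,"tz": 0,"rx": 0,"ry": 0,"rz": 0,"claw": 1},
], force=20)

```text
clock: 1.42
position: [0.4973, 0.197, 0.1405]
eef_rot: [1.21, 1.208, -1.209]
ft_force: [0.3, -0.3, -0.0]
opening: 0.0002
```

Run:
```python
from h import *; from rig import r; import cv2
o=r.get_obs();print(o["clock"],o["position"],o["ft_force"],o["opening"],R.from_rotvec(o["eef_rot"]).as_matrix().round(3).tolist())
w=r.capture("wrist");cv2.imwrite("pics/w2.png",w["frame"][:,:,::-1])
np.savez("w2.npz",K=w["K"],extrinsics=w["extrinsics"])
p=[.6407,.151,.34]
for k in KEYS: print(k,proj(w,[*place(p,KEYS[k]),.046]).round(0))
```

```text
1.425 [0.49732326 0.19695146 0.14054293] [ 0.31006889 -0.30504712 -0.0429035 ] 0.0001810930760634011 [[0.001, 1.0, -0.0], [-0.0, -0.0, -1.0], [-1.0, 0.001, 0.0]]
power [319. 238.]
light [347. 314.]
unit [372. 380.]
tare [394. 440.]
```

View pics/w2.png

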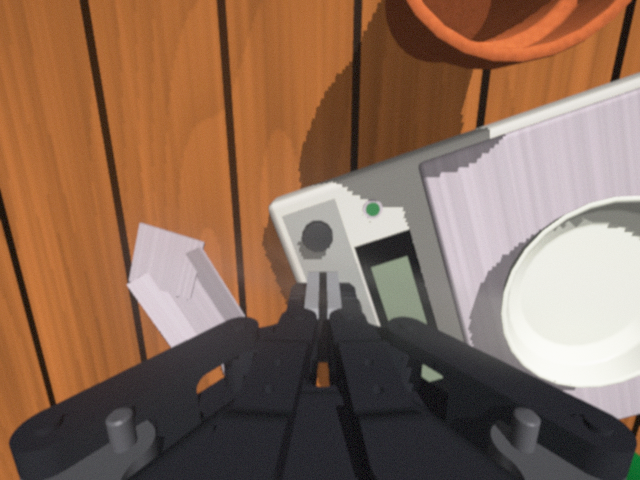

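In the wrist view the round power key is centred at about (317,235), within 3 px of my prediction of (319,238). That puts it near (0.4943, 0.1998). The clay pot is well off to the upper right.

Emit:
drive_tool([
  {"tx": 0.7,"ty": -0.1,"tz": -0.09,"rx": 0,"ry": 0,"rz": 0,"claw": 1},
  {"tx": 0.8,"ty": 0,"tz": 0,"rx": 0,"ry": 0,"rz": 0,"claw": 1},
  {"tx": 0.8,"ty": 0,"tz": 0,"rx": 0,"ry": 0,"rz": 0,"claw": 1},
  {"tx": 0,"ty": 0,"tz": 0,"rx": 0,"ry": 0,"rz": 0,"claw": 1},
  {"tx": 0,"ty": 0,"tz": 0,"rx": 0,"ry": 0,"rz": 0,"claw": 1},
])

```text
clock: 2.1
position: [0.4948, 0.1997, 0.0722]
eef_rot: [1.211, 1.208, -1.209]
ft_force: [0.0, -0.7, 0.6]
opening: -0.0001
```

Run:
```python
from rig import r; import cv2
for n in ["wrist","side"]:
    w=r.capture(n);cv2.imwrite(f"pics/{n}3.png",w["frame"][:,:,::-1])
print(r.get_obs()["position"])
```

```text
[0.49475603 0.2001668  0.07246809]
```

View pics/wrist3.png

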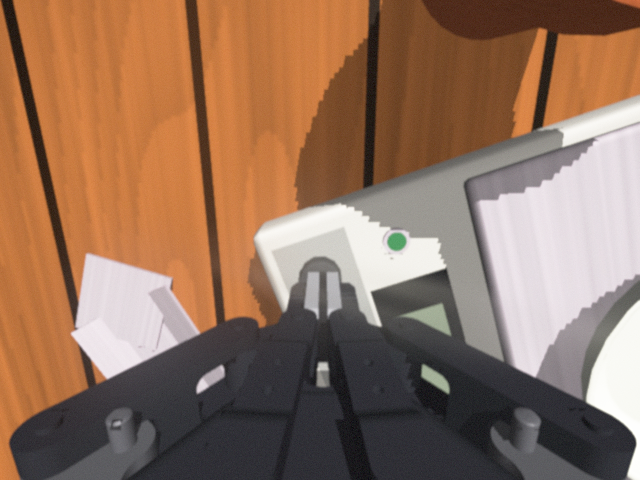

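The closed fingertips at (322,285) sit centred over the round key at (320,270). I'll lower to contact in small steps.

Emit:
drive_tool([
  {"tx": 0.4,"ty": 0,"tz": 0,"rx": 0,"ry": 0,"rz": 0,"claw": 1},
  {"tx": 0,"ty": 0,"tz": 0,"rx": 0,"ry": 0,"rz": 0,"claw": 1},
  {"tx": 0.07,"ty": 0,"tz": 0,"rx": 0,"ry": 0,"rz": 0,"claw": 1},
  {"tx": 0,"ty": 0,"tz": 0,"rx": 0,"ry": 0,"rz": 0,"claw": 1},
])

```text
clock: 2.7
position: [0.494, 0.2002, 0.0574]
eef_rot: [1.21, 1.209, -1.209]
ft_force: [-0.8, 0.2, 5.3]
opening: 0.0003
```

Emit:
drive_tool([
  {"tx": 0.06,"ty": 0,"tz": 0,"rx": 0,"ry": 0,"rz": 0,"claw": 1},
  {"tx": 0,"ty": 0,"tz": 0,"rx": 0,"ry": 0,"rz": 0,"claw": 1},
])

```text
clock: 2.95
position: [0.494, 0.2002, 0.0558]
eef_rot: [1.21, 1.209, -1.209]
ft_force: [0.5, -0.2, 6.7]
opening: -0.0001
```

Emit:
drive_tool([
  {"tx": 0,"ty": 0,"tz": 0,"rx": 0,"ry": 0,"rz": 0,"claw": 1},
  {"tx": -0.5,"ty": 0,"tz": 0,"rx": 0,"ry": 0,"rz": 0,"claw": 1},
  {"tx": -0.8,"ty": 0,"tz": 0,"rx": 0,"ry": 0,"rz": 0,"claw": 1},
  {"tx": -0.8,"ty": 0.35,"tz": 0.98,"rx": 0,"ry": 0,"rz": 0,"claw": 1},
  {"tx": -0.6,"ty": 0.35,"tz": 0.98,"rx": 0,"ry": 0,"rz": 0,"claw": 1},
  {"tx": 0,"ty": 0.35,"tz": 0.97,"rx": 0,"ry": 0,"rz": 0,"claw": 1},
  {"tx": 0,"ty": 0.35,"tz": 0.97,"rx": 0,"ry": 0,"rz": 0,"claw": 1},
  {"tx": 0,"ty": 0,"tz": 0,"rx": 0,"ry": 0,"rz": 0,"claw": 1},
])

```text
clock: 3.95
position: [0.5359, 0.0799, 0.1369]
eef_rot: [1.211, 1.206, -1.214]
ft_force: [0.1, 0.2, -0.2]
opening: -0.0
```

Run:
```python
from h import *; from rig import r; import cv2
w=r.capture("wrist");cv2.imwrite("pics/w4.png",w["frame"][:,:,::-1]); o=r.get_obs()
print(o["position"],o["ft_force"]); np.savez("w4.npz",K=w["K"],extrinsics=w["extrinsics"])
p=[.6395,.1525,.34]
for k in KEYS: print(k,place(p,KEYS[k]),proj(w,[*place(p,KEYS[k]),.046]).round(0))
```

```text
[0.53539929 0.08201278 0.13675192] [ 0.1697247   1.06794337 -0.43011795]
power [0.49441239 0.19982425] [249.  46.]
light [0.51508859 0.14137346] [288. 148.]
unit [0.53576479 0.08292267] [321. 237.]
tare [0.55644099 0.02447188] [350. 314.]
```

View pics/w4.png

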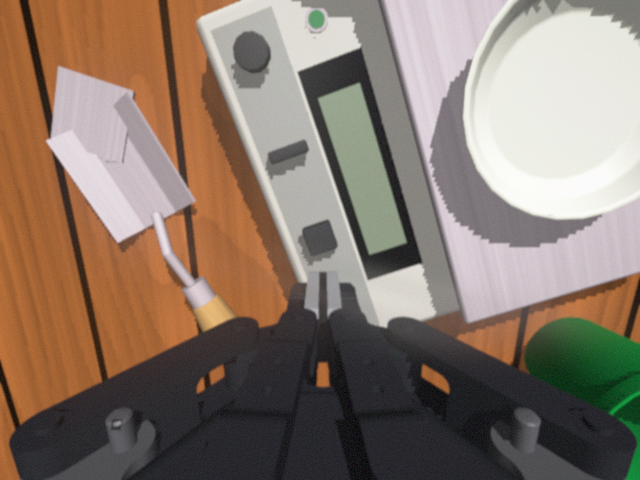

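In the wrist view the unit key is at (320,238), and I predicted (321,237). The power key is back up and the scale hasn't moved. Next I press the unit key.

Emit:
drive_tool([
  {"tx": 0.8,"ty": 0,"tz": 0,"rx": 0,"ry": 0,"rz": 0,"claw": 1},
  {"tx": 0.8,"ty": 0,"tz": 0,"rx": 0,"ry": 0,"rz": 0,"claw": 1},
  {"tx": 0.6,"ty": 0,"tz": 0,"rx": 0,"ry": 0,"rz": 0,"claw": 1},
  {"tx": 0,"ty": 0,"tz": 0,"rx": 0,"ry": 0,"rz": 0,"claw": 1},
  {"tx": 0.2,"ty": 0,"tz": 0,"rx": 0,"ry": 0,"rz": 0,"claw": 1},
  {"tx": 0,"ty": 0,"tz": 0,"rx": 0,"ry": 0,"rz": 0,"claw": 1},
])

```text
clock: 4.75
position: [0.5358, 0.0832, 0.0646]
eef_rot: [1.209, 1.209, -1.209]
ft_force: [-0.1, 0.4, -0.7]
opening: -0.0001
```

Emit:
drive_tool([
  {"tx": 0.14,"ty": 0,"tz": 0,"rx": 0,"ry": 0,"rz": 0,"claw": 1},
  {"tx": 0,"ty": 0,"tz": 0,"rx": 0,"ry": 0,"rz": 0,"claw": 1},
])

```text
clock: 5.0
position: [0.5359, 0.0831, 0.0602]
eef_rot: [1.209, 1.209, -1.209]
ft_force: [0.4, 0.8, -1.2]
opening: 0.0004
```

Emit:
drive_tool([
  {"tx": 0.15,"ty": 0,"tz": 0,"rx": 0,"ry": 0,"rz": 0,"claw": 1},
  {"tx": 0,"ty": 0,"tz": 0,"rx": 0,"ry": 0,"rz": 0,"claw": 1},
  {"tx": 0,"ty": 0,"tz": 0,"rx": 0,"ry": 0,"rz": 0,"claw": 1},
])

```text
clock: 5.38
position: [0.536, 0.0831, 0.0561]
eef_rot: [1.21, 1.209, -1.209]
ft_force: [-1.0, -0.6, 6.1]
opening: -0.0001
```

Emit:
drive_tool([
  {"tx": -0.5,"ty": 0,"tz": 0,"rx": 0,"ry": 0,"rz": 0,"claw": 1},
  {"tx": -0.8,"ty": 0,"tz": 0,"rx": 0,"ry": 0,"rz": 0,"claw": 1},
  {"tx": -0.8,"ty": 0.34,"tz": 0.97,"rx": 0,"ry": 0,"rz": 0,"claw": 1},
  {"tx": -0.6,"ty": 0.34,"tz": 0.97,"rx": 0,"ry": 0,"rz": 0,"claw": 1},
  {"tx": 0,"ty": 0,"tz": 0,"rx": 0,"ry": 0,"rz": 0,"claw": 1},
  {"tx": 0,"ty": 0,"tz": 0,"rx": 0,"ry": 0,"rz": 0,"claw": 1},
])

```text
clock: 6.12
position: [0.5555, 0.0256, 0.1367]
eef_rot: [1.209, 1.21, -1.209]
ft_force: [0.0, -0.1, 0.5]
opening: 0.0001
```

Run:
```python
from h import *; from rig import r; import cv2
w=r.capture("wrist");cv2.imwrite("pics/w5.png",w["frame"][:,:,::-1]); o=r.get_obs()
print(o["position"],o["ft_force"])
p=[.6395,.1525,.34]
for k in KEYS: print(k,place(p,KEYS[k]),proj(w,[*place(p,KEYS[k]),.046]).round(0))
```

```text
[0.55527074 0.02604494 0.13637619] [-0.09757902 -0.04619522 -0.11773255]
power [0.49441239 0.19982425] [209. -66.]
light [0.51508859 0.14137346] [253.  53.]
unit [0.53576479 0.08292267] [290. 155.]
tare [0.55644099 0.02447188] [323. 243.]
```

View pics/w5.png

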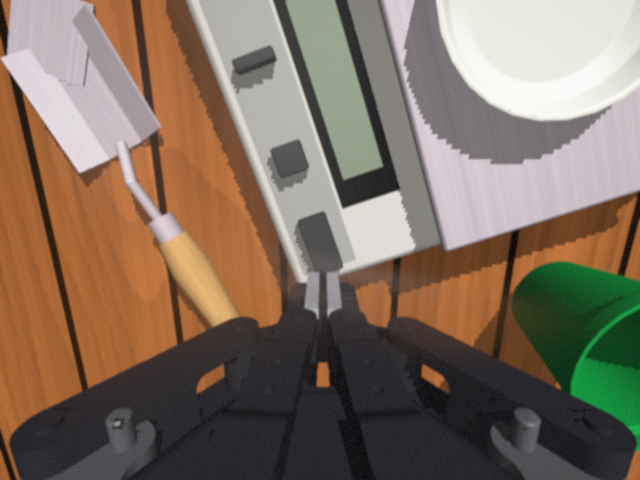

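The tare key's top is at about (321,242), and I predicted (323,243). The unit key is back up. Now I press tare.

Emit:
drive_tool([
  {"tx": 0.8,"ty": 0.02,"tz": 0.03,"rx": 0,"ry": 0,"rz": 0,"claw": 1},
  {"tx": 0.8,"ty": 0,"tz": 0,"rx": 0,"ry": 0,"rz": 0,"claw": 1},
  {"tx": 0.6,"ty": 0,"tz": 0,"rx": 0,"ry": 0,"rz": 0,"claw": 1},
  {"tx": 0.2,"ty": 0,"tz": 0,"rx": 0,"ry": 0,"rz": 0,"claw": 1},
  {"tx": 0.14,"ty": 0,"tz": 0,"rx": 0,"ry": 0,"rz": 0,"claw": 1},
  {"tx": 0,"ty": 0,"tz": 0,"rx": 0,"ry": 0,"rz": 0,"claw": 1},
])

```text
clock: 6.92
position: [0.557, 0.0241, 0.0608]
eef_rot: [1.209, 1.209, -1.209]
ft_force: [-0.4, 0.6, 0.1]
opening: -0.0001
```

Emit:
drive_tool([
  {"tx": 0.15,"ty": 0,"tz": 0,"rx": 0,"ry": 0,"rz": 0,"claw": 1},
  {"tx": 0,"ty": 0,"tz": 0,"rx": 0,"ry": 0,"rz": 0,"claw": 1},
  {"tx": 0,"ty": 0,"tz": 0,"rx": 0,"ry": 0,"rz": 0,"claw": 1},
])

```text
clock: 7.3
position: [0.5574, 0.024, 0.0567]
eef_rot: [1.21, 1.208, -1.208]
ft_force: [-0.7, 0.4, 5.0]
opening: -0.0004
```

Emit:
drive_tool([
  {"tx": 0.03,"ty": 0,"tz": 0,"rx": 0,"ry": 0,"rz": 0,"claw": 1},
  {"tx": 0,"ty": 0,"tz": 0,"rx": 0,"ry": 0,"rz": 0,"claw": 1},
])

```text
clock: 7.55
position: [0.5574, 0.0241, 0.0559]
eef_rot: [1.21, 1.208, -1.208]
ft_force: [-0.4, 0.5, 6.5]
opening: -0.0001
```

Emit:
drive_tool([
  {"tx": -0.5,"ty": 0,"tz": 0,"rx": 0,"ry": 0,"rz": 0,"claw": 1},
  {"tx": -0.9,"ty": 0,"tz": 0,"rx": 0,"ry": 0,"rz": 0,"claw": 1},
  {"tx": -1,"ty": 0,"tz": 0,"rx": 0,"ry": 0,"rz": 0,"claw": 1},
  {"tx": -1,"ty": 0,"tz": 0.5,"rx": 0,"ry": 0,"rz": 0,"claw": 1},
  {"tx": -1,"ty": 0,"tz": 0.9,"rx": 0,"ry": 0,"rz": 0,"claw": 1},
  {"tx": -1,"ty": 0,"tz": 0.9,"rx": 0,"ry": 0,"rz": 0,"claw": 1},
  {"tx": 0,"ty": 0,"tz": 0,"rx": 0,"ry": 0,"rz": 0,"claw": 1},
  {"tx": 0,"ty": 0,"tz": 0,"rx": 0,"ry": 0,"rz": 0,"claw": 1},
])

```text
clock: 8.55
position: [0.5561, -0.0442, 0.2169]
eef_rot: [1.209, 1.21, -1.209]
ft_force: [0.3, -0.1, 0.5]
opening: -0.0001
```

Run:
```python
from h import *; from rig import r; import cv2
o=r.get_obs(); print(o["position"],o["ft_force"],o["joint_vel"].round(3))
s=r.capture("scene")["frame"][:,:,::-1]; w=r.capture("wrist")["frame"][:,:,::-1]
a=cv2.imread("pics/scene0.png"); d=cv2.absdiff(a,s)[215:370,200:530].max(2); print("scene diff",(d>40).sum())
c=cv2.resize(s[190:370,210:530],(800,450)); cv2.imwrite("pics/s6.png",c); cv2.imwrite("pics/w6.png",w)
```

```text
[ 0.55613487 -0.04419669  0.21690908] [ 0.3026433  -0.09054338  0.5004471 ] [-0.012  0.016 -0.01   0.011  0.001 -0.001  0.003]
scene diff 0
```

View pics/s6.png

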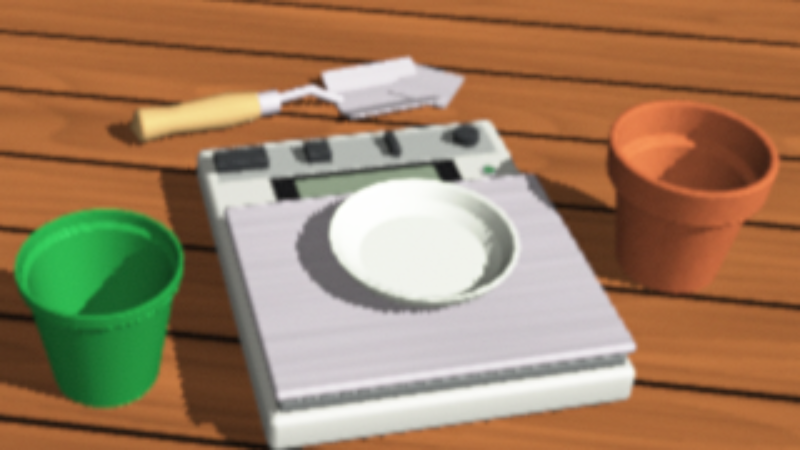

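View pics/w6.png

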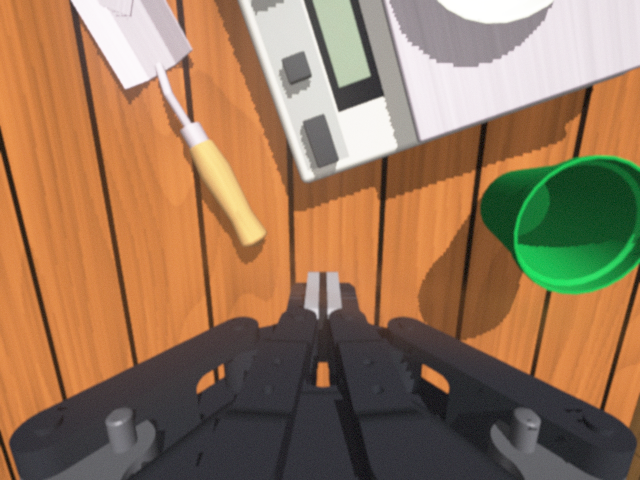

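All four keys are up, nothing has moved (no changed pixels around the scale), and the hand is clear. I'm handing in.

```bash
python3 -c "
from rig import r
print(r.finish_job())"
```

```text
the job is handed in; nothing more can be done
None
```

I pressed the on/off, unit and tare keys in that order with the closed fingertips. Each went about 4 mm down, at 6.7, 6.1 and 6.5 N. I lifted fully clear after each press, and handed the job in at about 8.7 s.

**Last checks:**
- **Nothing moved:** the region of the scene picture around the scale, saucer, pots and trowel showed no pixel change from the start.
- **Keys:** all four look up, and the hand never went down over the light key.
- **Hand:** it is well clear, about 0.2 m up, with the force reading at noise level.

**Not confirmed:** the display stayed blank in every picture, so I judge the presses from force and depth only. The first two move calls were refused because some fields were missing. They did not move the arm.

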